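Load a connector housing on the part-present pin and clamp it

TASK

Set up the wiring fixture: lay the largest of the three black connector housings in the white nest over the little spring pin that senses the part, its wide collared wire-entry end on the robot's side, just inside the nest's two corner posts. Then swing the toggle clamp's handle right over until it locks, so that the clamp alone holds the housing flat on the nest floor with the pin pressed down. Leave the two smaller housings, the tools and the other things on the bench where they lie.

Things in the scene. Friction and masses are not known exactly. Their poses are not given: they have to be found in the camera images.
- housing12: largest black plastic connector housing, 40 long x 56 wide x 24 mm high, right way up, loose, about 45 g. Origin: centre of its underside; +x to the mating end (dark mouth), -x to the wire-entry end, z up. Hood 46 wide, 22 high along the whole length; collar 56 wide, 24 high round the last 12 mm at -x. Flat end faces 40 mm apart: grasp it along its x from above
- housing12_wire_face (a point): centre of that housing's wire-entry face (grey seal, 12 dark holes, in the wide collar): 20 mm to -x of its origin, 12 mm above its underside
- fixture: the fixture, fixed to the bench: grey aluminium plate 130 (x) x 215 (y) x 12 mm, white plastic nest, steel toggle clamp at +y. Origin on the bench, 22 mm straight below the nest point, same axes. Bar pivot at y = 70 mm. A sensor box 30 mm high stands on the plate at x 44, y -55 mm. Fingers can straddle the nest along x: at |y| < 20 mm its block ends at x = +-17 mm, and the plate lies 10 mm below its floor
- nest (a point): middle of the nest floor, 22 mm above the bench; when home, the housing's origin and axes coincide with it. Two rails (x -6.5 to 15.5 mm, inner faces y +-24.5) take the hood; the collar goes between the rails' ends and two corner posts (at -x, the robot's side; faces at x = -21.5, y +-21 to +-33): about 1.5 mm play all round. Rails and posts are 7 mm high and flare to 11 mm above the floor
- sensor_pin (a joint): travel (m) of the spring sensing pin in the nest floor, 8 mm to +x of the middle of the nest. 0 is free, standing 4 mm proud of the floor; 0.004 flush. The spring pushes 1.5 N (free) to 2.5 N (flush), more than the housing's weight: an unclamped housing rests nose-up on it
- clamp_bar (a joint): angle (rad) of the toggle clamp's hold-down bar: 0 open, standing up; about 1.46 shut, level, its sprung rubber foot pressing the middle of the housing's top with about 11 N. The handle moves it; it locks past dead centre (the last few degrees of the handle) and then stays
- handle_end (a point): free end of the clamp's black rubber handle (grip 66 long, 16 wide, 12 mm thick). In the nest's frame x = 0; open: y = 128, z = 133 mm, leaning 19 degrees from upright, away from the nest; shut: y = 185, z = 53 mm, 6 degrees above level, pointing to +y. Between, an outward-bulging arc of 65 degrees. Push it over from the nest's side, then press down to its stop; it turns easily
- housing8: a smaller black housing, 34 x 38 x 21 mm, same style, 8 holes; loose; origin centre of underside; to be left alone
- housing4: the smallest black housing, 30 x 25 x 18 mm, 4 holes; loose; origin centre of underside; to be left alone
- crimper: ratchet crimping pliers lying flat, 190 x 80 x 20 mm; loose; to be left alone
- screwdriver: screwdriver with yellow handle, 190 mm long; loose; to be left alone
- magnifier: hand magnifier, round 90 mm lens and 90 mm handle, 16 mm high; origin under the lens centre; loose; to be left alone
- parts_tray: pink six-compartment parts tray, 130 x 100 x 28 mm; to be left alone
- tape_roll: roll of black tape, 100 mm across, 19 mm high; loose; to be left alone
Not all that is in view belongs to the job. What is shaped like the housing12 but brown, orange or red is not meant.

How it is judged:
By the outcome, as a careful person would: the job done as asked, in the order asked, and still so for the second after the job is handed in, with the robot touching nothing.
It also fails if it takes over 51 s, if anything falls off the work surface, if the arm or the gripper's body presses on something with over 40 N, if the wrist force passes 120 N, or if a joint passes its speed limit or range.

ROBOT

A 6-joint arm with a two-finger parallel gripper is mounted at the origin on the work surface. World frame = base frame: x ahead of the robot, y to its left, z up, the work surface at z = 0. Lengths are in m, angles in rad, forces in N, time in s.
With the tool pointing down it reaches from about 0.375 to 0.975 m from the base axis. Payload 3.8 kg.
Tool frame: the origin (TCP) lies on the centre line of the jaws, within the pads' length; the fingertips stand 25 mm ahead of it and the grasp point (between the pads) lies 6 mm ahead of it; y points along the fingers, z is the direction in which the jaws open and shut, and the axes are right-handed (so a half turn about y gives the same grasp; the last joint's range is limited). The gripper opens to 85 mm and grips with 20 to 120 N. Pads are 22 mm wide; open, the fingers measure 114 mm over their backs; the gripper's body (76 mm by 85 mm) begins 54 mm behind the grasp point. The pads swing forward as they close: fully open they stand 13 mm farther back than shut.
Start: joints at [1.283, 0.264, 1.604, -0, 1.274, -0.037], TCP at [0.168, 0.654, 0.256] pointing down, gripper open.
Joint ranges: [-2.63, 2.63], [-0.94, 2.18], [0.31, 2.57], [-1.31, 4.45], [0, 2.66], [-2.55, 2.55]. Speed limits (rad/s): [2.57, 2.57, 3.14, 3.14, 3.14, 3.14].

INTERFACE

Orientations are given as a rotation vector (axis times angle).
In Python, from workcell import bot gives the robot as it stands.
- The arm moves only by the shell command python3 -m jog 'ROWS' [FORCE]. ROWS is JSON, a list of rows, each a list of 5 numbers: the shift along the world's x, y, z in mm, then the turn about the world's z in degrees, then the finger opening in mm, from 0 to 85.4. A call has exactly 10 rows; each row is the pose to reach, as a shift and turn from the pose commanded when the call began; what a row does not reach only later rows make up. A row lasts 1/8 s, in which the tool goes at most 62.5 mm and 10.7 degrees, less where a joint would pass 70% of its speed; a pose out of reach is approached as far as the arm can. A call with a gripper value outside its range is refused whole. The fingers move at their own pace and stop on an object; FORCE is the grip in N (left out, the last holds). Time passes only in rows, so rows that repeat a pose let the fingers close, or fill a call up. It gives the time, the measured TCP pose, the force and the opening at its end, in the units of the state.
- bot.read_state(): the state, without advancing time (a new reading comes with each control period).
- bot.read_camera(name): name is "scene" or "top" or "wrist"; returns a dict with "pixels" (400x640x3 uint8, red, green, blue), "fx", "fy", "cx", "cy" (pixels), "dist" ([k1, k2, p1, p2, k3] as OpenCV has them; the pictures are not rectified), "R" (3x3) and "t" (3): a world point X has camera coordinates R X + t. Camera axes: x right, y down, z forward; pixel columns grow to the right and rows downward; lengths in m; the calibration is good to about 2 mm. A picture is of the moment at which its call begins. There is no depth.
- bot.finish_job(): hands the job in, once; it reports no verdict.
The state is a dict: "time": time; "q": joint angles; "joint_vel": joint speeds; "joint_torque": joint torques, N m; "tool_pos": TCP position; "tcp_rot": TCP orientation; "wrist_force": force on the tool from outside, world axes, zero at the start; "torque": the same for the moment, N m; "width": opening from 0.0 (shut) to 1.0 (fully open).
Only numpy, scipy, OpenCV 4.12 (cv2) and the standard library are available. Lean on these libraries where they do the work, as an engineer would, in place of code of your own. Each camera call takes 0.05 s, during which the arm holds its last target.

## Working session

There is one attempt and no reset: what is moved stays moved. The work goes in short steps, Python scripts to look and compute and a shell command to move; the robot and the scene stay as the last step left them, time stands still between calls to the robot, and variables do not carry over. Pictures are saved under pics/ and viewed, and the job is handed in when it is done.

```bash
ls; mkdir -p pics; python3 - <<'E'
from workcell import bot
import cv2,numpy as np
s=bot.read_state();print(s)
for n in ["scene","top","wrist"]:
    c=bot.read_camera(n);cv2.imwrite(f"pics/{n}0.png",c["pixels"][:,:,::-1])
    print(n,c["fx"],c["fy"],c["cx"],c["cy"],c["dist"],np.round(c["R"],3).tolist(),c["t"])
E
```

```text
pics
{'time': 0.0, 'q': array([ 1.28309902e+00,  2.64766993e-01,  1.60539382e+00,  2.35547027e-05,
        1.27371393e+00, -3.69177125e-02]), 'joint_vel': array([-0.0011338 ,  0.00117917,  0.00100695, -0.00018897, -0.00106187,
       -0.00110721]), 'joint_torque': array([ 1.05589999e-03, -5.15114450e+01, -3.67306995e+01,  1.25639394e-04,
        1.30141043e-02,  1.01092365e-05]), 'tool_pos': array([0.16731819, 0.65322275, 0.25494195]), 'tcp_rot': array([-1.56406635,  0.19724248, -0.1966268 ]), 'wrist_force': array([-0.51430452,  0.34578233, -0.24597364]), 'torque': array([ 0.01548999, -0.04315943, -0.02894734]), 'width': 1.000590772480154}
scene 381.5903497208627 381.5903497208627 320.683979347227 196.98776928956218 [-0.02000129  0.          0.          0.          0.        ] [[0.342, 0.94, -0.013], [0.756, -0.283, -0.59], [-0.558, 0.192, -0.807]] [-0.10222684 -0.38313835  1.31053461]
top 383.5731087928241 383.5731087928241 324.1466618638584 199.9623299308845 [-0.04340993  0.          0.          0.          0.        ] [[-0.016, -1.0, 0.026], [-0.982, 0.011, -0.189], [0.188, -0.028, -0.982]] [-0.08887642  0.57820542  1.01215117]
wrist 305.49731101474515 305.49731101474515 316.5471842700394 201.03751462406822 [-0.05496719  0.          0.          0.          0.        ] [[0.247, 0.969, -0.002], [0.933, -0.237, 0.272], [0.263, -0.069, -0.962]] [-0.67353881 -0.03579842  0.37793261]
```

View pics/top0.png

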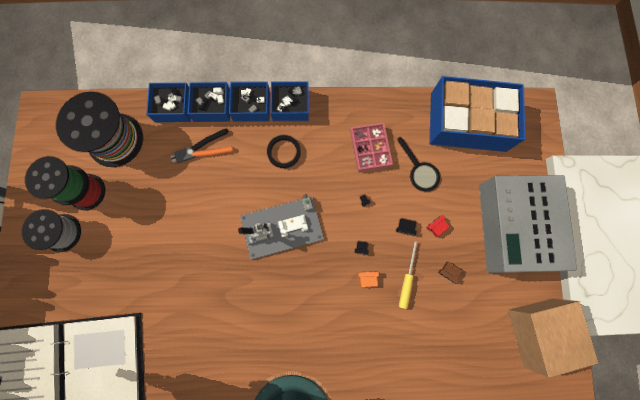

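View pics/scene0.png

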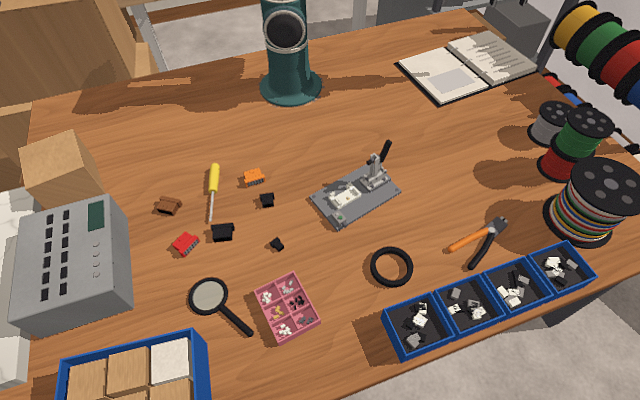

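View pics/wrist0.png

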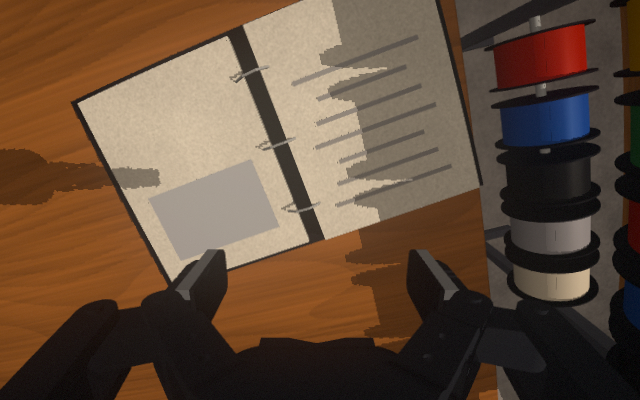

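Candidates in the top view: black (407,227), black (362,248), black (365,200), red (438,226), orange (369,279), brown (452,272). The black one at (407,227) looks largest. I'll check it in a close crop and measure it.

```bash
cat > h.py <<'E'
from workcell import bot
import cv2,numpy as np
def K(c): return np.array([[c["fx"],0,c["cx"]],[0,c["fy"],c["cy"]],[0,0,1.]])
def ray(c,uv):
    p=cv2.undistortPoints(np.float64(uv).reshape(-1,1,2),K(c),np.float64(c["dist"])).reshape(-1,2)
    R=np.array(c["R"]);d=np.c_[p,np.ones(len(p))]@R
    return -R.T@np.array(c["t"]),d
def plane(c,uv,z):
    o,d=ray(c,uv); return o+d*((z-o[2])/d[:,2])[:,None]
def proj(c,X):
    R=np.array(c["R"]);return cv2.projectPoints(np.float64(X).reshape(-1,1,3),cv2.Rodrigues(R)[0],np.float64(c["t"]),K(c),np.float64(c["dist"]))[0].reshape(-1,2)
def crop(c,x0,y0,x1,y1,s,name):
    cv2.imwrite(name,cv2.resize(c["pixels"][y0:y1,x0:x1,::-1],None,fx=s,fy=s,interpolation=cv2.INTER_CUBIC))
E
python3 - <<'E'
from h import *
c=bot.read_camera("top");crop(c,345,180,475,290,6,"pics/t1.png");crop(c,230,185,335,265,7,"pics/t2.png")
g=c["pixels"].max(2)
m=(g<60).astype(np.uint8)
n,l,st,ce=cv2.connectedComponentsWithStats(m)
for i in range(1,n):
    if 340<ce[i][0]<480 and 180<ce[i][1]<300 and st[i][4]>20:print(st[i],ce[i],plane(c,ce[i],.02), cv2.minAreaRect(np.argwhere(l==i)[:,::-1].astype(np.float32)))
d=bot.read_camera("scene");crop(d,150,160,300,260,5,"pics/s1.png");crop(d,300,130,410,235,6,"pics/s2.png")
E
```

```text
[360 195  10  11  61] [364.37704918 200.27868852] [[ 0.58160836 -0.21426119  0.02      ]] ((364.2000427246094, 199.89999389648438), (8.9442720413208, 7.602630138397217), 63.43495178222656)
[397 219  19  16 230] [406.69565217 226.52608696] [[ 0.50364765 -0.33333527  0.02      ]] ((406.9038391113281, 226.48077392578125), (18.8271484375, 13.532013893127441), 11.309932708740234)
[355 242  13  12 126] [361.5952381 247.6031746] [[ 0.44565388 -0.20151729  0.02      ]] ((361.0, 247.5), (11.0, 12.0), 90.0)
```

View pics/t1.png

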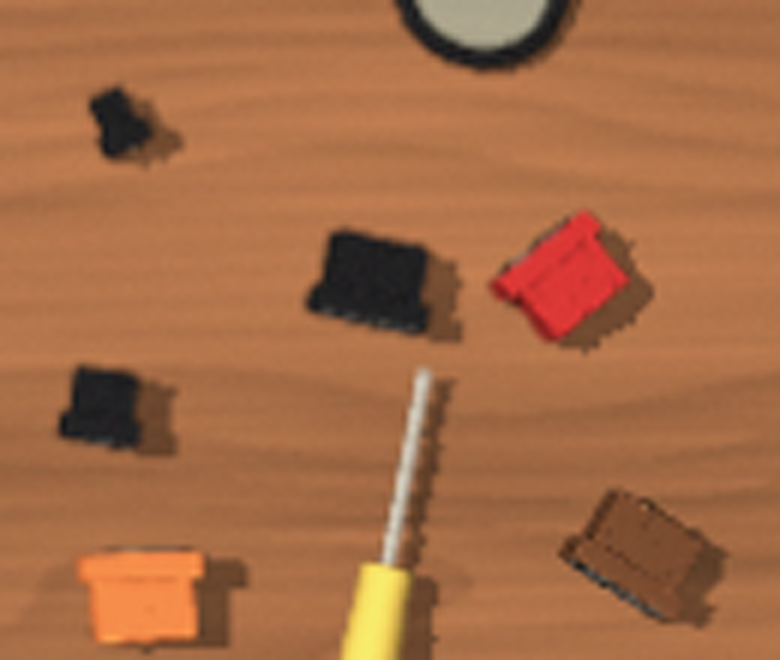

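View pics/t2.png

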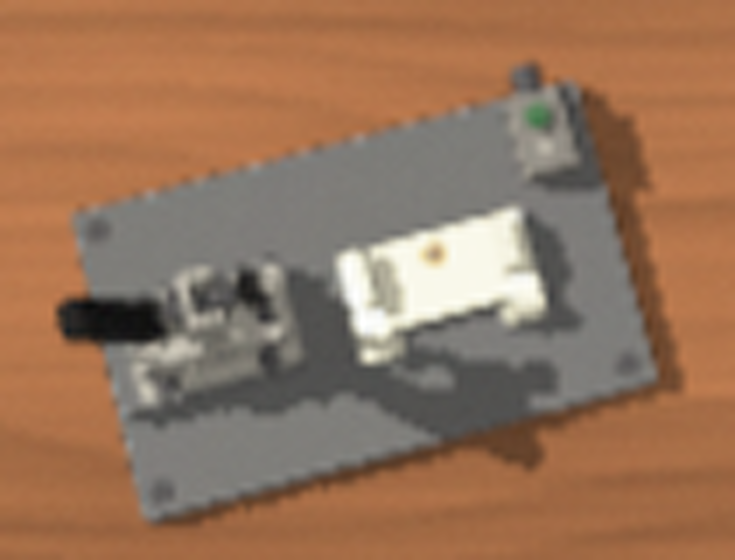

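View pics/s1.png

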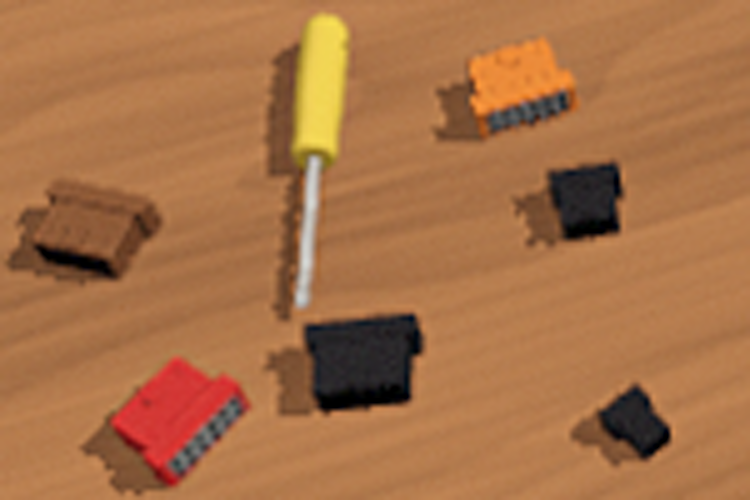

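View pics/s2.png

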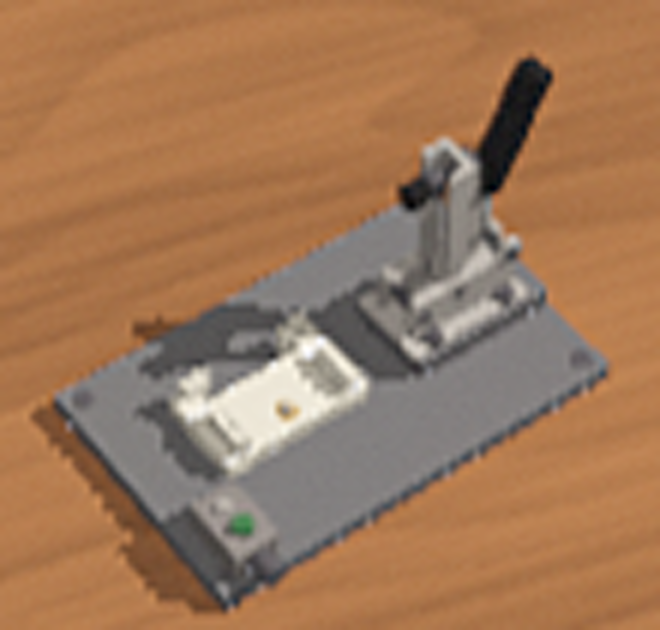

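The black housing at crop (370,285), full-image (407,227), is clearly the largest. Its collar and seal face the robot, rotated a little clockwise. The fixture is at (283,228) with its handle standing up. Next I'll measure both.

```bash
python3 - <<'E'
from h import *
c=bot.read_camera("top");s=bot.read_state()
# plate corners from t2 crop, z=.012
uv=np.array([[75,215],[578,85],[658,382],[148,520]])/7+[230,185]-.4
P=plane(c,uv,.012);print(P.round(4),P.mean(0))
print([np.linalg.norm(P[i]-P[(i+1)%4]).round(4) for i in range(4)])
for a,b in((0,1),(3,2)):
    d=P[a]-P[b];print("yaw y",np.degrees(np.arctan2(-d[0],d[1])))
for a,b in((0,3),(1,2)):
    d=P[a]-P[b];print("yaw x",np.degrees(np.arctan2(d[1],d[0])))
# housing top points: collar ends(top, z .024), hood far corners z .022
h=np.array([[310,298],[425,328]])/6+[345,180]-.4;H=plane(c,h,.02);print(H)
h2=np.array([[337,230],[427,245]])/6+[345,180]-.4;H2=plane(c,h2,.022);print(H2)
print("len",np.linalg.norm(H[0]-H[1]),np.linalg.norm(H2[0]-H2[1]),np.linalg.norm(H.mean(0)-H2.mean(0)))
for d in(H[0]-H[1],H2[0]-H2[1]):print(np.degrees(np.arctan2(-d[0],d[1])))
print("ctr",(H.mean(0)+H2.mean(0))/2)
w=bot.read_camera("wrist");R=np.array(w["R"]);o=-R.T@np.array(w["t"]);T=cv2.Rodrigues(s["tcp_rot"])[0]
print("cam in tcp",T.T@(o-s["tool_pos"]));print("cam z in tcp",T.T@R[2]);print("tcp axes",T.round(3))
E
```

```text
[[ 0.5433  0.1433  0.012 ]
 [ 0.5953 -0.0635  0.012 ]
 [ 0.4717 -0.0948  0.012 ]
 [ 0.419   0.1111  0.012 ]] [0.50733345 0.02401659 0.012     ]
[np.float64(0.2133), np.float64(0.1275), np.float64(0.2125), np.float64(0.1284)]
yaw y 14.124354281200912
yaw y 14.364059343748515
yaw x 14.497243394160353
yaw x 14.178457665931651
[[ 0.49621198 -0.30279479  0.02      ]
 [ 0.48104908 -0.35731879  0.02      ]]
[[ 0.52844147 -0.31705364  0.022     ]
 [ 0.52060716 -0.3601485   0.022     ]]
len 0.05659311815160121 0.043801184411096615 0.03695089453441801
-15.541029496927186
-10.303406593934376
ctr [ 0.50657742 -0.33432893  0.021     ]
cam in tcp [-0.06922536 -0.11707841 -0.00048418]
cam z in tcp [2.72284091e-01 9.62216767e-01 5.16882734e-04]
tcp axes [[ 0.969 -0.     0.248]
 [-0.248 -0.001  0.969]
 [-0.    -1.    -0.001]]
```

```bash
python3 -m jog '[[60,-40,20,-10,85],[110,-90,45,-20,85],[160,-140,45,-30,85],[210,-195,45,-40,85],[255,-250,45,-50,85],[290,-310,45,-60,85],[310,-370,45,-70,85],[320,-430,45,-80,85],[330,-490,45,-88,85],[335,-550,45,-88,85]]'
python3 -m jog '[[0,-60,0,0,85],[0,-120,0,0,85],[0,-180,-10,0,85],[0,-240,-20,0,85],[0,-300,-40,0,85],[0,-360,-60,0,85],[5,-420,-90,0,85],[5,-438,-130,0,85],[5,-438,-130,0,85],[5,-438,-130,0,85]]'
python3 - <<'E'
from h import *
c=bot.read_camera("wrist");cv2.imwrite("pics/w1.png",c["pixels"][:,:,::-1]);print(bot.read_state())
E
```

```text
time: 1.6
tool_pos: [0.4952, 0.1518, 0.3015]
tcp_rot: [-1.098, 1.367, -1.367]
wrist_force: [0.8, 0.1, -0.5]
width: 0.997
time: 2.85
tool_pos: [0.5001, -0.2839, 0.1721]
tcp_rot: [-1.099, 1.366, -1.367]
wrist_force: [-0.8, 0.6, 0.4]
width: 0.998
{'time': 2.9, 'q': array([-5.59114906e-01,  1.42828778e-01,  1.90838037e+00,  4.20512683e-04,
        1.08817629e+00, -3.44150585e-01]), 'joint_vel': array([ 0.01041594, -0.01709513, -0.00882856, -0.00244896, -0.00492414,
       -0.00150155]), 'joint_torque': array([-5.24752513e-01, -4.07904840e+01, -3.31953192e+01, -3.05565703e-02,
        3.68999911e-02,  2.86006034e-03]), 'tool_pos': array([ 0.50075904, -0.28381903,  0.17297907]), 'tcp_rot': array([-1.09851308,  1.36396073, -1.36740291]), 'wrist_force': array([-0.16319102,  0.14978482, -0.6122857 ]), 'torque': array([-0.00960008, -0.01972557, -0.02280188]), 'width': 0.9963425905639653}
```

View pics/w1.png

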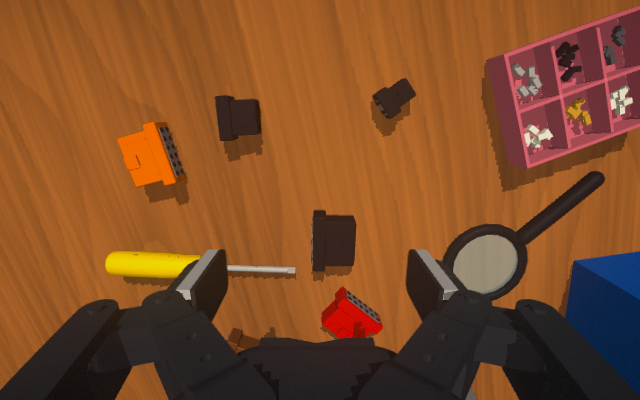

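The wrist view shows the target at (333,241): collar and seal holes on the left at (318,241), hood to x≈356. The red lookalike is just below it at (350,315), and the screwdriver tip is at (293,270).

```bash
python3 - <<'E'
from h import *
c=bot.read_camera("wrist");crop(c,290,190,380,300,5,"pics/w2.png")
g=c["pixels"].max(2);m=(g<62).astype(np.uint8)
n,l,st,ce=cv2.connectedComponentsWithStats(m);i=l[241,340];print(st[i])
ct=max(cv2.findContours((l==i).astype(np.uint8),cv2.RETR_EXTERNAL,cv2.CHAIN_APPROX_NONE)[0],key=len)[:,0]
hood=[(x,y) for x,y in ct]
P=plane(c,np.float32(ct),.022)
r=cv2.minAreaRect((P[:,:2]*1000).astype(np.float32));print(r)
v=(m*255);
cv2.imwrite("pics/w3.png",cv2.resize(v[190:300,290:380],None,fx=5,fy=5,interpolation=0))
E
```

```text
[ 312  211   43   60 2146]
((506.0090637207031, -333.19012451171875), (60.4913444519043, 39.37472152709961), 77.4925765991211)
```

View pics/w2.png

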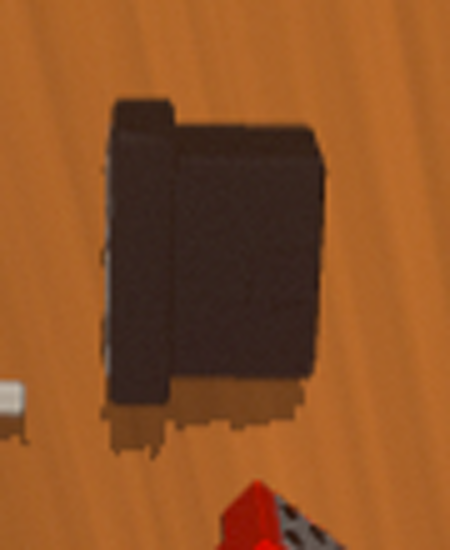

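View pics/w3.png

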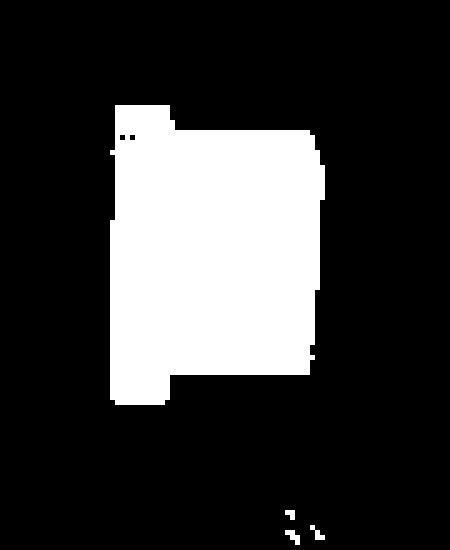

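```bash
python3 - <<'E'
from h import *
c=bot.read_camera("wrist")
f=lambda pts,z:plane(c,np.array(pts,float)/5+[290,190]-.4,z)*1000
A=f([[115,145],[110,398]],24);B=f([[323,172],[314,370]],22);C=f([[110,404],[168,405]],24);D=f([[170,378],[312,377]],22);E=f([[176,130],[170,376]],22)
for n,p in zip("wire mate coll- hood-  step".split(),(A,B,C,D,E)):
    d=p[0]-p[1];print(n,p[:,:2].round(1).tolist(),np.degrees(np.arctan2(-d[0],d[1])).round(1) if n in("wire","mate","step") else np.degrees(np.arctan2(-d[1],-d[0])).round(1))
yaw=np.radians(-13)
for dg in(-12,-13,-14,-15):
    y=np.radians(dg);ex=np.array([np.cos(y),np.sin(y)]);ey=np.array([-ex[1],ex[0]])
    xa=(A[:,:2]@ex).mean();xb=(B[:,:2]@ex).mean();yc=(C[:,:2]@ey).mean()+28;yd=(D[:,:2]@ey).mean()+23
    print(dg,"length",xb-xa,"y from collar,hood",yc,yd,"ctr",ex*(xa+xb)/2+ey*(yc+yd)/2)
E
```

```text
wire [[2472.1, 7746.8], [3551.9, 12238.2]] 166.5
mate [[-671.2, 8167.9], [54.8, 11399.5]] 167.3
coll- [[3576.9, 12351.2], [2601.3, 12584.9]] 166.5
hood- [[2296.9, 11047.1], [107.5, 11513.0]] 168.0
step [[1363.4, 7038.1], [2289.8, 11012.9]] 166.9
-12 length -3204.199786811184 y from collar,hood 12865.85617973185 11306.497772875222 ctr [ 1795.38252014 11974.56902424]
-13 length -3188.100052749568 y from collar,hood 12871.394531629758 11284.371694480387 ctr [ 1833.08393057 11972.38028114]
-14 length -3171.029192528067 y from collar,hood 12873.02066113657 11258.815293176056 ctr [ 1870.68786744 11968.88464794]
-15 length -3152.9924060960716 y from collar,hood 12870.734072917494 11229.836353689638 ctr [ 1908.14891155 11964.08628859]
```

Unit slip: z was in mm but the rays are in metres. I'll redo it with z in metres.

```bash
python3 - <<'E'
from h import *
c=bot.read_camera("wrist")
f=lambda pts,z:plane(c,np.array(pts,float)/5+[290,190]-.4,z/1000)*1000
A=f([[115,145],[110,398]],24);B=f([[323,172],[314,370]],22);C=f([[110,404],[168,405]],24);D=f([[170,378],[312,377]],22);E=f([[176,130],[170,376]],22)
for n,p in zip("wire mate coll- hood-  step".split(),(A,B,C,D,E)):
    d=p[0]-p[1];print(n,p[:,:2].round(1).tolist(),np.degrees(np.arctan2(-d[0],d[1])).round(1) if n in("wire","mate","step") else np.degrees(np.arctan2(-d[1],-d[0])).round(1))
for dg in(-12,-13,-14,-15):
    y=np.radians(dg);ex=np.array([np.cos(y),np.sin(y)]);ey=np.array([-ex[1],ex[0]])
    xa=(A[:,:2]@ex).mean();xb=(B[:,:2]@ex).mean();yc=(C[:,:2]@ey).mean()+28;yd=(D[:,:2]@ey).mean()+23
    print(dg,"length",xb-xa,"y from collar,hood",yc,yd,"ctr",ex*(xa+xb)/2+ey*(yc+yd)/2)
s=bot.read_state();T=cv2.Rodrigues(s["tcp_rot"])[0];print(T.round(3),s["tool_pos"])
E
```

```text
wire [[492.9, -306.4], [480.8, -356.9]] -13.5
mate [[529.6, -320.6], [520.7, -360.6]] -12.6
coll- [[480.5, -358.2], [491.5, -360.8]] -13.5
hood- [[492.9, -356.2], [520.0, -362.0]] -12.0
step [[504.5, -306.6], [493.0, -355.8]] -13.1
-12 length 39.28946356558265 y from collar,hood -222.5685694745011 -222.93445461469312 ctr [ 506.17710621 -335.31917862]
-13 length 39.29706217181274 y from collar,hood -212.92923936417333 -212.94823049546758 ctr [ 506.1728567  -335.39911019]
-14 length 39.292690512226045 y from collar,hood -203.21651987360133 -202.8901342595513 ctr [ 506.16769935 -335.47130794]
-15 length 39.27634991847242 y from collar,hood -193.43336959123107 -192.7632297004928 ctr [ 506.16203587 -335.53577885]
[[-0.213  0.003  0.977]
 [-0.977 -0.002 -0.213]
 [ 0.001 -1.     0.003]] [ 0.50108038 -0.28377047  0.17348314]
```

```bash
python3 -m jog '[[5,-52,-20,-0.7,85],[5,-52,-50,-0.7,66],[5,-52,-90,-0.7,66],[5,-52,-110,-0.7,66],[5,-52,-110,-0.7,66],[5,-52,-110,-0.7,66],[5,-52,-110,-0.7,66],[5,-52,-110,-0.7,66],[5,-52,-110,-0.7,66],[5,-52,-110,-0.7,66]]' 45
python3 - <<'E'
from h import *
c=bot.read_camera("wrist");cv2.imwrite("pics/w4.png",c["pixels"][:,:,::-1]);print(bot.read_state()["tool_pos"])
E
```

```text
time: 4.3
tool_pos: [0.5048, -0.3363, 0.0614]
tcp_rot: [-1.092, 1.375, -1.375]
wrist_force: [-0.7, -0.5, -0.3]
width: 0.777
[ 0.50479215 -0.33624056  0.06135179]
```

View pics/w4.png

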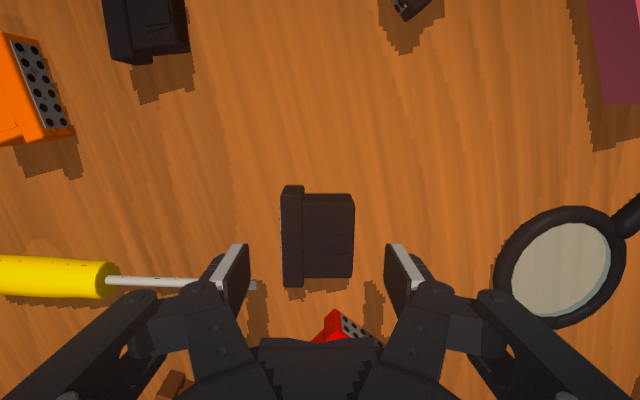

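The housing sits between the jaws at (318,235). The screwdriver tip at (255,286) is close to the left finger, so I'll check the clearance.

```bash
python3 - <<'E'
from h import *
c=bot.read_camera("wrist");s=bot.read_state();T=cv2.Rodrigues(s["tcp_rot"])[0]
for n,u,z in(("tip",[256,286],.003),("shaft",[190,282],.003),("red",[335,310],.022),("coll-",[283,286],.024),("coll- r",[302,286],.024),("hood-",[352,278],.022),("hood+",[355,200],.022),("wiretop",[282,200],.024)):
    P=plane(c,[u],z)[0];print(n,(P*1000).round(1),(T.T@(P-s["tool_pos"])*1000).round(1))
E
```

```text
tip [ 457.4 -365.     3. ] [ 38.7  58.3 -39.6]
shaft [ 415.8 -352.8    3. ] [ 36.2  58.3 -82.9]
red [ 505.5 -380.9   22. ] [43.3 39.3 10.9]
coll- [ 480. -357.   24.] [ 25.8  37.3 -19.4]
coll- r [ 490.7 -359.4   24. ] [25.8 37.3 -8.5]
hood- [ 519.5 -362.    22. ] [21.8 39.3 20.2]
hood+ [ 530.1 -316.7   22. ] [-24.8  39.3  20.3]
wiretop [ 492.6 -307.4   24. ] [-25.3  37.3 -18.3]
```

```bash
python3 -m jog '[[0,1.5,-15,0,66],[0,1.5,-28,0,66],[0,1.5,-35,0,66],[0,1.5,-35,0,66],[0,1.5,-35,0,40],[0,1.5,-35,0,35],[0,1.5,-35,0,35],[0,1.5,-35,0,35],[0,1.5,-35,0,35],[0,1.5,-35,0,35]]' 45
python3 - <<'E'
from h import *
c=bot.read_camera("wrist");cv2.imwrite("pics/w5.png",c["pixels"][:,:,::-1]);s=bot.read_state();print(s["tool_pos"],s["wrist_force"],s["width"])
E
```

```text
time: 5.65
tool_pos: [0.5053, -0.3351, 0.0269]
tcp_rot: [-1.092, 1.374, -1.376]
wrist_force: [-0.2, -0.6, 4.9]
width: 0.46
[ 0.50525208 -0.33508673  0.02688886] [-0.01404445  0.40650841  5.46709239] 0.4569897838557159
```

View pics/w5.png

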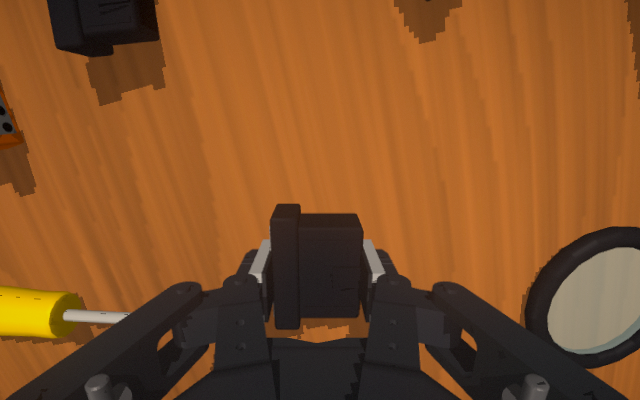

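Gripped: opening 39 mm, and both pads are flat on the end faces. Before carrying it over I'll measure the nest and the clamp foot by triangulating between the top and scene views.

```bash
python3 - <<'E'
from h import *
t=bot.read_camera("top");s=bot.read_camera("scene")
def tri(a,b):
    o1,d1=ray(t,[a]);o2,d2=ray(s,[b]);d1=d1[0]/np.linalg.norm(d1);d2=d2[0]/np.linalg.norm(d2)
    k=np.linalg.lstsq(np.c_[d1,-d2],o2-o1,rcond=None)[0];p=o1+d1*k[0];q=o2+d2*k[1];return (p+q)/2*1000,np.linalg.norm(p-q)*1000
T=lambda x,y:(x/7+230-.4,y/7+185-.4)
S=lambda x,y:(x/6+300-.4,y/6+130-.4)
yaw=np.radians(14.3);ex=np.array([np.cos(yaw),np.sin(yaw),0]);ey=np.array([-ex[1],ex[0],0])
pin=plane(t,[T(435,252)],.025)[0]*1000;print("pin",pin, plane(s,[S(287,409)],.025)*1000)
N=pin-8*ex;N[2]=22;print("nest",N)
for n,a,b in(("foot",T(255,285),S(412,192)),("handle end",T(75,315),S(535,68)),("pin",T(435,252),S(287,409))):
    p,e=tri(a,b);print(n,p.round(1),e.round(1),"nest frame",(ex@(p-N)).round(1),(ey@(p-N)).round(1),(p-N)[2].round(1))
crop(t,260,195,320,250,12,"pics/t3.png");crop(s,315,170,370,220,12,"pics/s3.png");crop(s,355,150,395,200,12,"pics/s4.png")
# predicted nest plan points in top
for x,y,z in((8,0,4),(-21.5,21,11),(-21.5,-21,11),(15.5,24.5,11),(15.5,-24.5,11)):
    print(x,y,((proj(t,(N+x*ex+y*ey+[0,0,z])/1000)[0]-[259.5,194.5])*12).round())
E
```

```text
pin [524.4095421   -4.98362716  25.        ] [[525.87917874  -7.74066376  25.        ]]
nest [516.65741625  -6.95961927  22.        ]
foot [500.2  55.6 114.7] 1.8 nest frame -0.5 64.6 92.7
handle end [485.4 114.2 152.3] 2.6 nest frame -0.4 125.2 130.3
pin [524.4  -5.9  22.4] 2.2 nest frame 7.8 -0.9 0.4
8 0 [387. 313.]
-21.5 21 [329. 453.]
-21.5 -21 [503. 406.]
15.5 24.5 [276. 305.]
15.5 -24.5 [478. 251.]
```

View pics/t3.png

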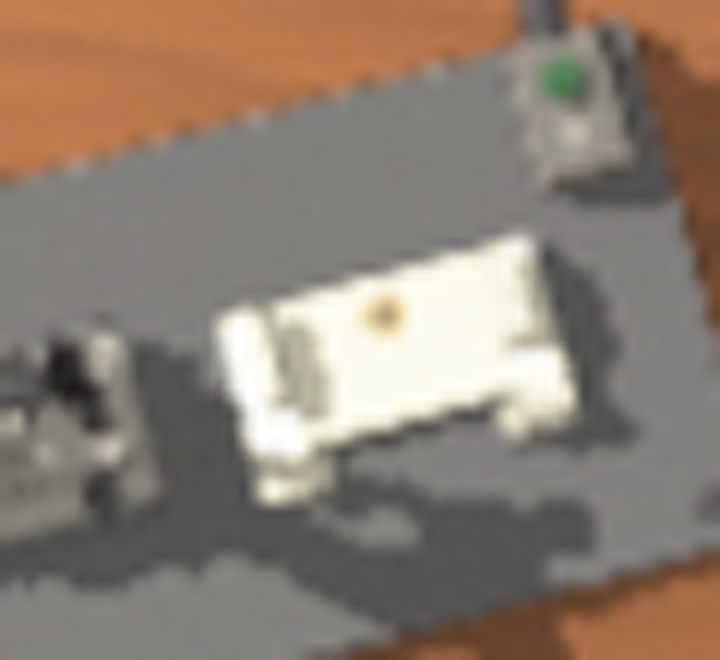

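View pics/s3.png

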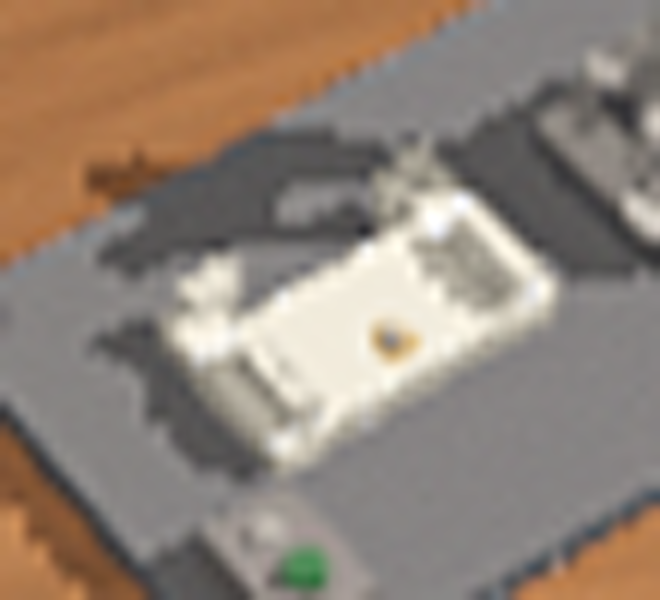

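View pics/s4.png

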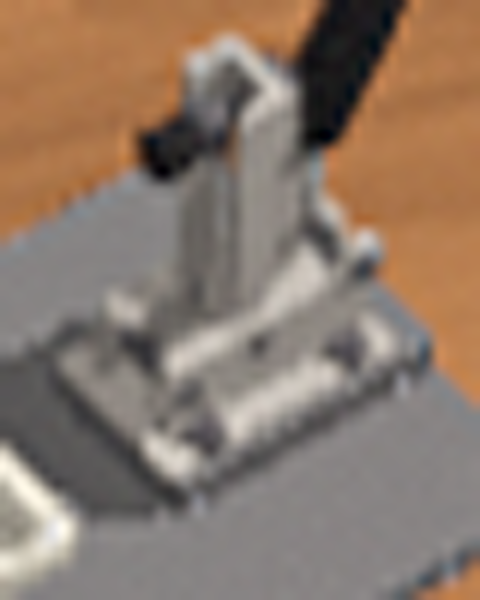

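```bash
python3 -m jog '[[0,0,15,0,35],[0,0,45,0,35],[0,10,95,0,35],[5,60,95,5,35],[10,115,95,12,35],[17,170,95,20,35],[25,220,95,27.3,35],[29,258,95,27.3,35],[29,258,95,27.3,35],[29,258,95,27.3,35]]' 45
python3 - <<'E'
from h import *
c=bot.read_camera("wrist");cv2.imwrite("pics/w6.png",c["pixels"][:,:,::-1]);s=bot.read_state();T=cv2.Rodrigues(s["tcp_rot"])[0];print(s["tool_pos"],s["wrist_force"],s["width"],np.degrees(np.arctan2(T[1,2],T[0,2])))
E
```

```text
time: 7.05
tool_pos: [0.5336, -0.0769, 0.1214]
tcp_rot: [-1.317, 1.024, -1.024]
wrist_force: [0.7, 0.4, -0.2]
width: 0.456
[ 0.5336249  -0.07739849  0.12138215] [-0.2352565  -0.50405772  0.51728478] 0.4609856767288816 14.21240534526772
```

View pics/w6.png

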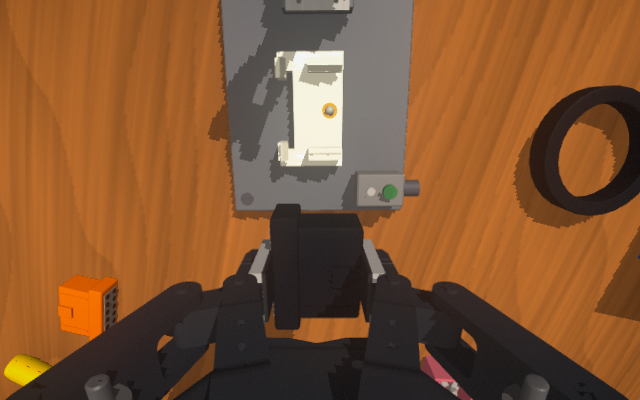

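The wrist view shows the held housing at (317,262). The nest lies ahead at (310,108), with the pin at (329,110) and the corner posts on the left at (283,68) and (284,152).

```bash
python3 - <<'E'
from h import *
c=bot.read_camera("wrist");crop(c,260,30,370,180,5,"pics/w7.png");crop(c,250,190,390,340,5,"pics/w8.png")
E
```

```text
(no output)
```

View pics/w7.png

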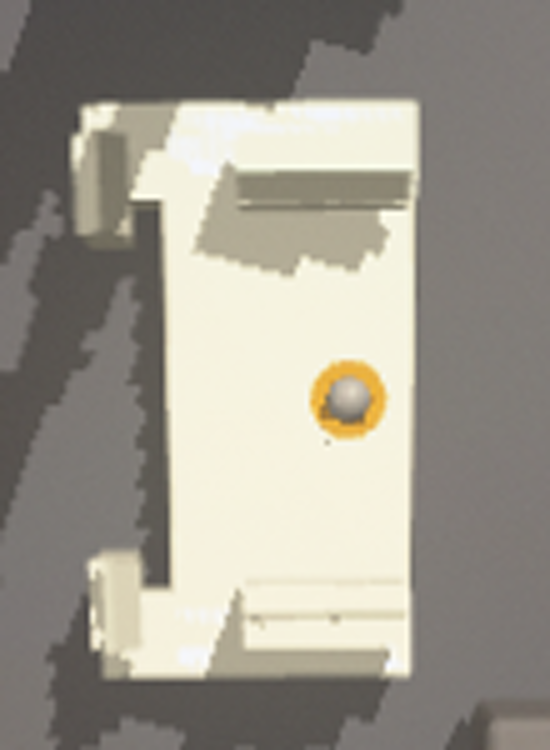

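View pics/w8.png

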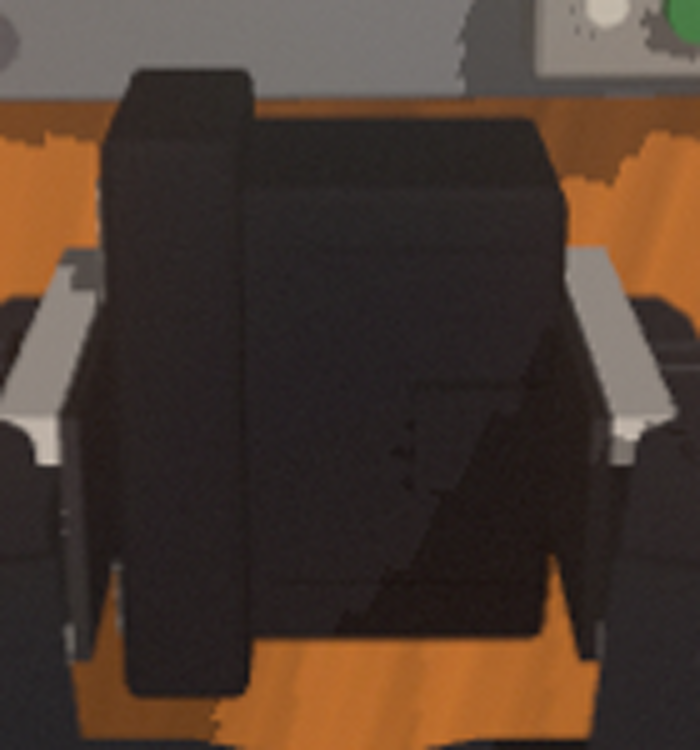

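```bash
python3 - <<'E'
from h import *
c=bot.read_camera("wrist");s=bot.read_state();T=cv2.Rodrigues(s["tcp_rot"])[0]
tz=s["tool_pos"][2]*1000
yaw=np.arctan2(T[1,2],T[0,2]);ex=np.array([np.cos(yaw),np.sin(yaw),0]);ey=np.array([-ex[1],ex[0],0])
def g(n,o,u,z):
    P=plane(c,[np.array(u)/5+o-.4],z/1000)[0]*1000;d=P-s["tool_pos"]*1000
    print(n,P.round(1),"jaw frame",(ex@d).round(1),(ey@d).round(1))
N=np.array([260,30])
g("pin (8,0)",N,[348,400],22)
g("pin tip (8,0)",N,[349,398],26)
g("x+ edge",N,[415,250],22);g("x+ edge",N,[411,560],22)
g("x- edge",N,[161,210],22);g("x- edge",N,[171,580],22)
g("rail+ (24.5)",N,[240,208],22);g("rail+ ",N,[405,207],22)
g("rail- (-24.5)",N,[247,580],22);g("rail- ",N,[405,580],22)
g("rail+ top end x15.5",N,[413,172],33)
H=np.array([250,190]);b=tz-26.9
g("wire top +",H,[103,145],b+24);g("wire top -",H,[125,690],b+24)
g("coll+ ",H,[180,137],b+24)
g("coll- ",H,[180,697],b+24);g("step",H,[247,690],b+24);g("step",H,[247,150],b+24)
g("hood-",H,[400,639],b+22);g("hood+",H,[400,190],b+22)
g("mate+",H,[566,200],b+22);g("mate-",H,[545,630],b+22)
E
```

```text
pin (8,0) [523.9  -5.6  22. ] jaw frame 8.2 72.4
pin tip (8,0) [523.8  -5.4  26. ] jaw frame 8.1 72.6
x+ edge [527.6  15.4  22. ] jaw frame 16.9 91.8
x+ edge [538.  -24.3  22. ] jaw frame 17.2 50.8
x- edge [493.6  11.9  22. ] jaw frame -16.9 96.8
x- edge [506.1 -35.3  22. ] jaw frame -16.4 48.0
rail+ (24.5) [503.7  14.7  22. ] jaw frame -6.4 97.0
rail+  [524.9  20.3  22. ] jaw frame 15.5 97.2
rail- (-24.5) [516.4 -32.7  22. ] jaw frame -5.7 48.0
rail-  [537.9 -27.2  22. ] jaw frame 16.5 48.0
rail+ top end x15.5 [524.3  22.9  33. ] jaw frame 15.6 99.9
wire top + [507.9 -56.3 118.4] jaw frame -19.7 27.2
wire top - [ 520.8 -108.7  118.4] jaw frame -20.0 -26.8
coll+  [514.  -54.  118.4] jaw frame -13.3 27.9
coll-  [ 526.  -108.1  118.4] jaw frame -14.9 -27.5
step [ 531.9 -105.8  118.4] jaw frame -8.6 -26.7
step [519.6 -53.7 118.4] jaw frame -7.7 26.8
hood- [544.8 -98.2 116.4] jaw frame 5.8 -22.5
hood+ [533.1 -54.8 116.4] jaw frame 5.1 22.5
mate+ [547.1 -52.2 116.4] jaw frame 19.3 21.6
mate- [557.7 -94.  116.4] jaw frame 19.4 -21.6
```

Everything agrees with the stated sizes: the nest is 72.4 mm ahead in y and +0.3 mm in x of the jaw frame, with yaw within 0.6°. Next is to move above it and partway down.

```bash
python3 -m jog '[[-6,23,0,0.6,35],[-12,47,0,0.6,35],[-17.4,70.3,-5,0.6,35],[-17.4,70.3,-15,0.6,35],[-17.4,70.3,-30,0.6,35],[-17.4,70.3,-45,0.6,35],[-17.4,70.3,-52,0.6,35],[-17.4,70.3,-52,0.6,35],[-17.4,70.3,-52,0.6,35],[-17.4,70.3,-52,0.6,35]]' 45
python3 - <<'E'
from h import *
c=bot.read_camera("wrist");cv2.imwrite("pics/w9.png",c["pixels"][:,:,::-1]);s=bot.read_state();T=cv2.Rodrigues(s["tcp_rot"])[0];print(s["tool_pos"],s["wrist_force"],np.degrees(np.arctan2(T[1,2],T[0,2])))
d=bot.read_camera("scene");crop(d,290,100,420,230,5,"pics/s5.png")
E
```

```text
time: 8.45
tool_pos: [0.517, -0.0065, 0.0699]
tcp_rot: [-1.32, 1.015, -1.017]
wrist_force: [-0.5, 0.0, -0.7]
width: 0.46
[ 0.51694713 -0.00642003  0.06988821] [-0.6572553  -0.40441519 -0.46915442] 14.837045324952909
```

View pics/w9.png

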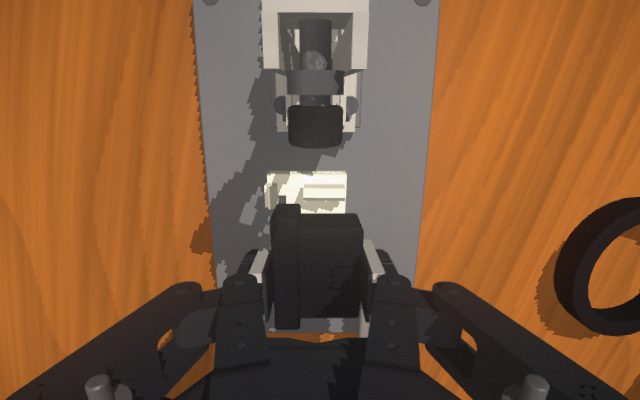

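View pics/s5.png

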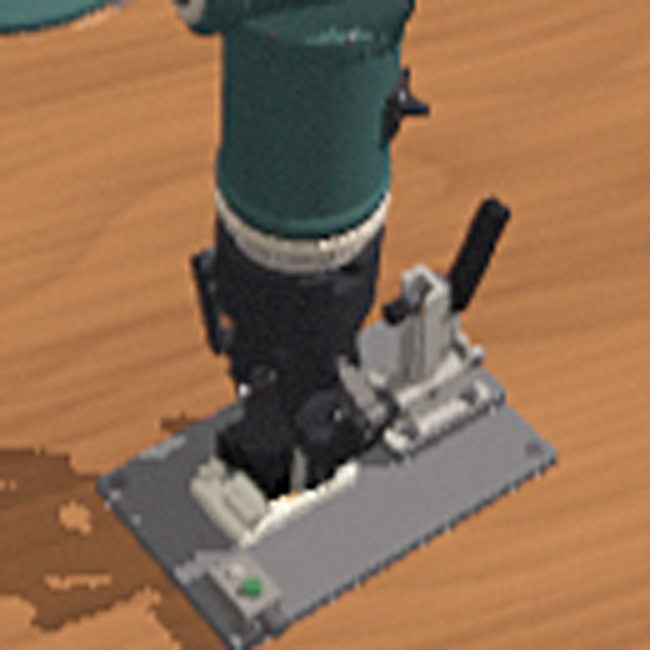

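```bash
python3 -m jog '[[-0.6,-0.4,-4,0,35],[-0.6,-0.4,-8,0,35],[-0.6,-0.4,-11,0,35],[-0.6,-0.4,-14,0,35],[-0.6,-0.4,-17,0,35],[-0.6,-0.4,-19,0,35],[-0.6,-0.4,-20.5,0,35],[-0.6,-0.4,-20.5,0,35],[-0.6,-0.4,-20.5,0,35],[-0.6,-0.4,-20.5,0,35]]' 45
python3 - <<'E'
from h import *
c=bot.read_camera("wrist");cv2.imwrite("pics/w10.png",c["pixels"][:,:,::-1]);s=bot.read_state();T=cv2.Rodrigues(s["tcp_rot"])[0];print(s["tool_pos"],s["wrist_force"],s["torque"],np.degrees(np.arctan2(T[1,2],T[0,2])))
E
```

```text
time: 9.8
tool_pos: [0.516, -0.0068, 0.0489]
tcp_rot: [-1.32, 1.016, -1.017]
wrist_force: [-0.4, -1.1, 1.6]
width: 0.461
[ 0.51601128 -0.00684356  0.0488921 ] [ 0.76312336 -0.05174034  1.91568868] [-0.02627265 -0.00035912 -0.01412093] 14.82961591473922
```

View pics/w10.png

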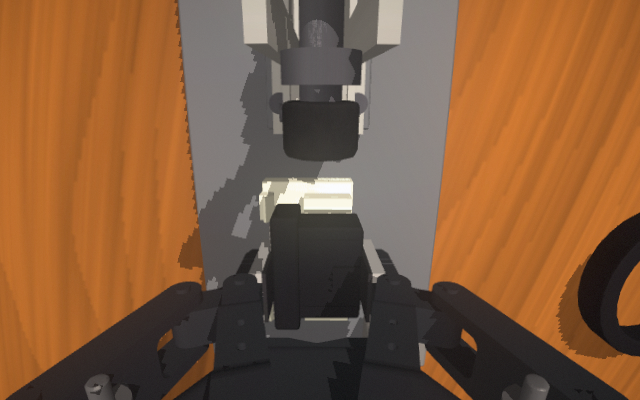

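Seated: TCP z is 48.9 mm and the force is about 2 N, which matches the pin spring. Next I release, retreat straight up, then back off to look.

```bash
python3 -m jog '[[0,0,0,0,45],[0,0,0,0,52],[0,0,0,0,60],[0,0,0,0,66],[0,0,0,0,66],[0,0,0,0,66],[0,0,15,0,66],[0,0,40,0,66],[5,-20,80,0,66],[18,-70,100,0,66]]'
python3 -m jog '[[0,0,0,0,30],[0,0,0,0,0],[0,0,0,0,0],[0,0,0,0,0],[0,0,0,0,0],[0,0,0,0,0],[0,0,0,0,0],[0,0,0,0,0],[0,0,0,0,0],[0,0,0,0,0]]'
python3 - <<'E'
from h import *
c=bot.read_camera("wrist");cv2.imwrite("pics/w11.png",c["pixels"][:,:,::-1]);crop(c,240,30,400,180,5,"pics/w12.png");s=bot.read_state();print(s["tool_pos"],s["wrist_force"],s["width"])
d=bot.read_camera("scene");crop(d,290,100,420,230,5,"pics/s6.png")
E
```

```text
time: 11.1
tool_pos: [0.5353, -0.0763, 0.1524]
tcp_rot: [-1.319, 1.011, -1.017]
wrist_force: [1.3, -0.7, -0.4]
width: 0.773
time: 12.35
tool_pos: [0.5338, -0.0769, 0.1488]
tcp_rot: [-1.321, 1.016, -1.017]
wrist_force: [-0.2, -0.5, -0.3]
width: -0.003
[ 0.53380744 -0.0768688   0.14878283] [ 0.62315893 -0.33191638 -0.22119565] 0.0010039949869874037
```

View pics/w11.png

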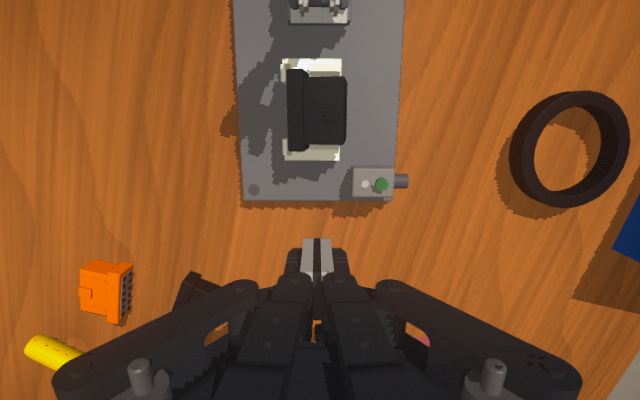

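View pics/w12.png

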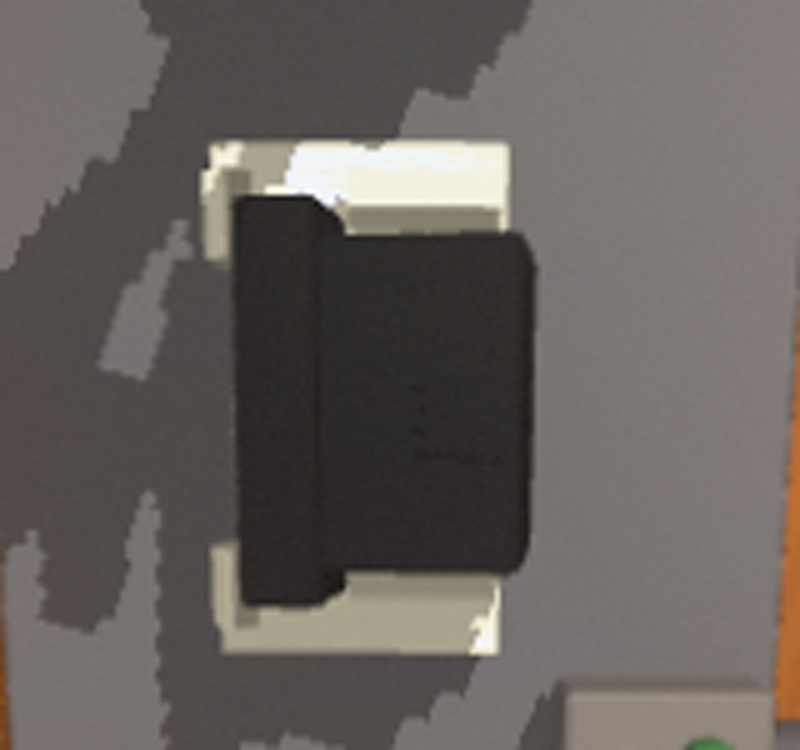

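View pics/s6.png

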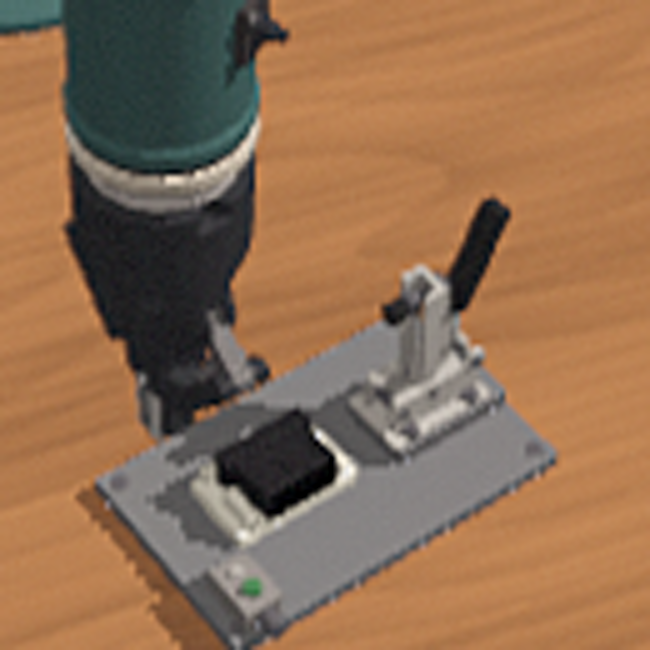

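The housing sits between the rails with its collar just inside both posts (collar's left edge at crop (237,400), posts at (220,230) and (228,590)). It is nose-up on the pin, as expected. Now I position behind the handle on the nest side.

```bash
python3 -m jog '[[-2,10,40,0,0],[-10,40,62,0,0],[-22,85,62,0,0],[-34,130,62,0,0],[-41,159,58,0,0],[-41,159,40,0,0],[-41,159,20,0,0],[-41,159,10,0,0],[-41,159,10,0,0],[-41,159,10,0,0]]'
python3 - <<'E'
from h import *
c=bot.read_camera("wrist");cv2.imwrite("pics/w13.png",c["pixels"][:,:,::-1]);s=bot.read_state();print(s["tool_pos"],s["wrist_force"])
d=bot.read_camera("scene");crop(d,290,80,450,230,5,"pics/s7.png")
N=np.array([516.1,-6.9,22]);y=np.radians(14.7);ex=np.array([np.cos(y),np.sin(y),0]);ey=np.array([-ex[1],ex[0],0]);p=s["tool_pos"]*1000-N;print(ex@p,ey@p,p[2])
E
```

```text
time: 13.7
tool_pos: [0.4934, 0.0817, 0.1592]
tcp_rot: [-1.32, 1.016, -1.017]
wrist_force: [0.1, -0.3, -0.1]
width: -0.001
[0.49351386 0.08187312 0.15945796] [0.24840656 0.44107756 0.55631186]
0.6800400260263015 91.59878936744386 137.45795570060272
```

View pics/w13.png

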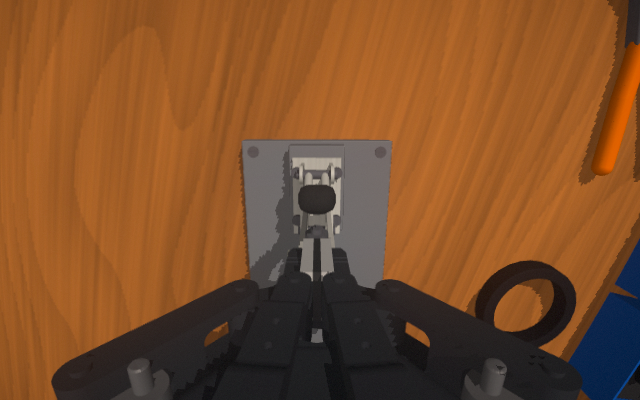

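View pics/s7.png

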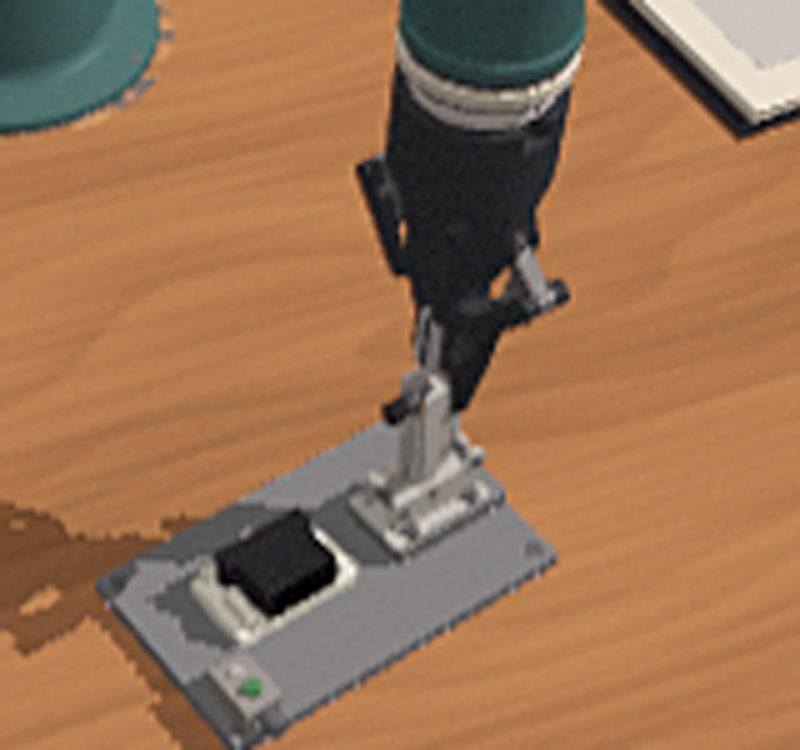

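The fingertips stand on the nest side of the handle, in line with it (handle end at (317,198)), and the bar is clear. I'll push along the first half of the arc.

```bash
python3 -m jog '[[-1.5,5.8,0,0,0],[-3,11.6,-1,0,0],[-4.6,17.4,-4,0,0],[-6.1,23.2,-7.5,0,0],[-7.6,29,-10.6,0,0],[-9.1,34.8,-15.5,0,0],[-10.2,38.7,-20,0,0],[-10.8,41.2,-22.5,0,0],[-10.8,41.2,-22.5,0,0],[-10.8,41.2,-22.5,0,0]]'
python3 - <<'E'
from h import *
c=bot.read_camera("wrist");cv2.imwrite("pics/w14.png",c["pixels"][:,:,::-1]);s=bot.read_state();print(s["tool_pos"],s["wrist_force"])
d=bot.read_camera("scene");crop(d,290,80,450,230,5,"pics/s8.png")
E
```

```text
time: 15.05
tool_pos: [0.4811, 0.1236, 0.1355]
tcp_rot: [-1.322, 1.018, -1.015]
wrist_force: [-0.7, -0.1, -0.3]
width: 0.001
[0.48113267 0.12357571 0.13551054] [-0.07698934 -0.78678167  0.91776012]
```

View pics/w14.png

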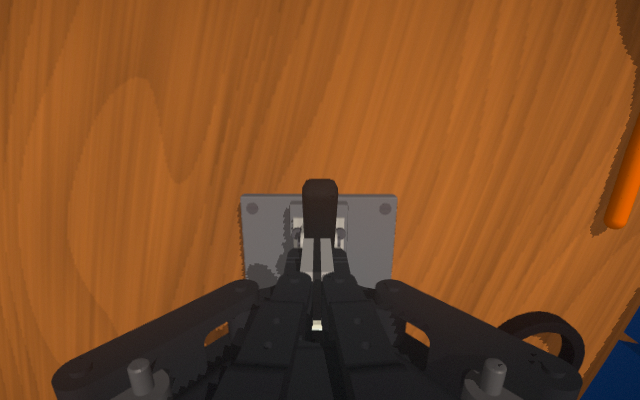

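View pics/s8.png

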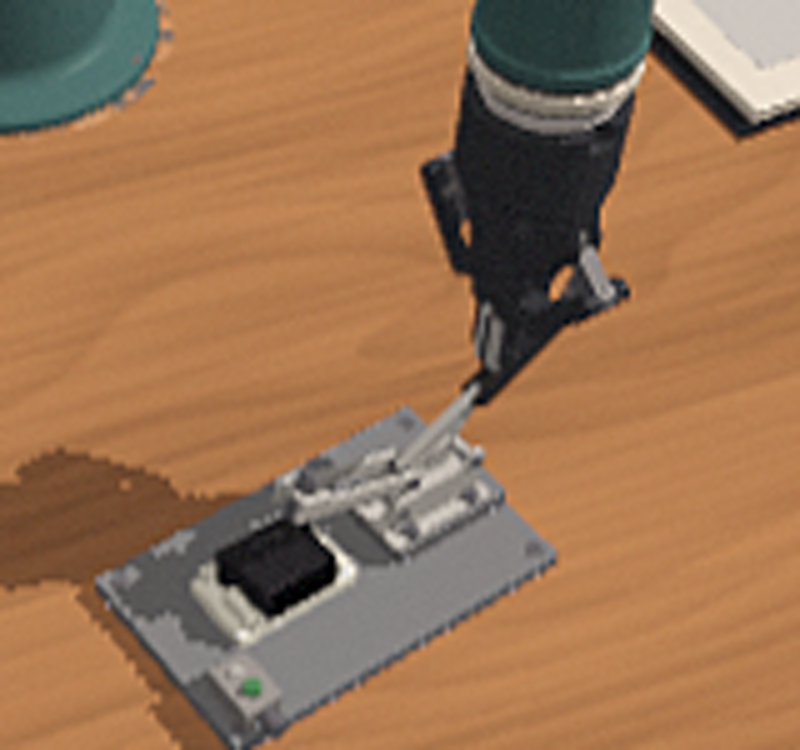

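```bash
python3 -m jog '[[-1.3,4.8,-6,0,0],[-2.3,8.7,-13,0,0],[-3,11.6,-20,0,0],[-3.3,12.6,-25,0,0],[-3.5,13.4,-29,0,0],[-3.6,13.8,-31,0,0],[-3.6,13.8,-33,0,0],[-3.6,13.8,-34,0,0],[-3.6,13.8,-34,0,0],[-3.6,13.8,-34,0,0]]'
python3 - <<'E'
from h import *
c=bot.read_camera("wrist");cv2.imwrite("pics/w15.png",c["pixels"][:,:,::-1]);s=bot.read_state();print(s["tool_pos"],s["wrist_force"])
d=bot.read_camera("scene");crop(d,290,80,450,230,5,"pics/s9.png")
E
```

```text
time: 16.4
tool_pos: [0.4784, 0.1373, 0.1026]
tcp_rot: [-1.32, 1.017, -1.016]
wrist_force: [-1.5, 0.5, 3.1]
width: -0.001
[0.47837628 0.1372733  0.1025213 ] [-1.69437696  0.77714176  2.94795528]
```

View pics/s9.png

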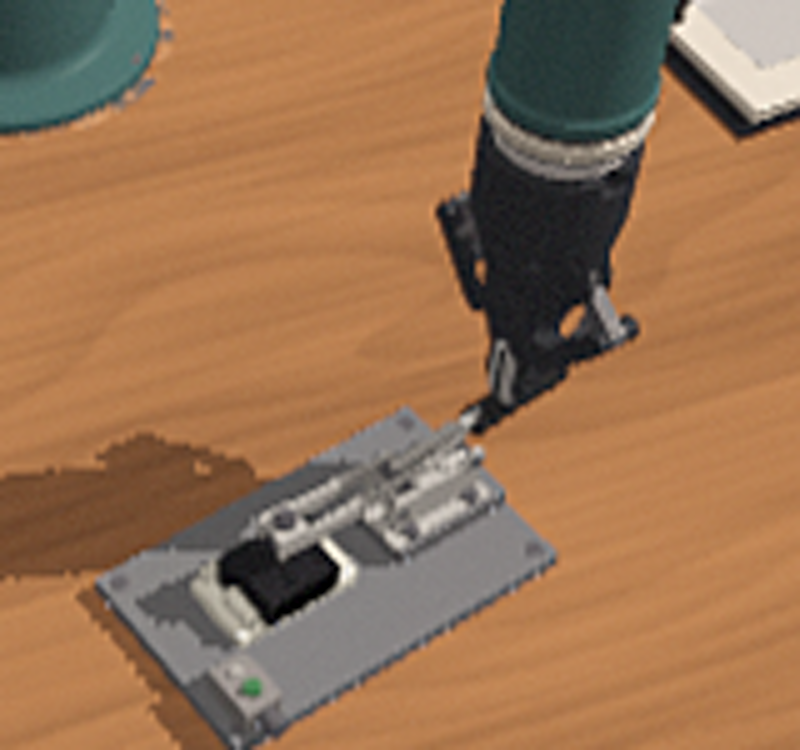

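The bar is down on the housing, but the force is only 3 N, so the handle isn't on its stop yet. I'll press further in small steps.

```bash
python3 -m jog '[[0,0,-1,0,0],[0,0,-1.5,0,0],[0,0,-2,0,0],[0,0,-2.5,0,0],[0,0,-3,0,0],[0,0,-3,0,0],[0,0,-3,0,0],[0,0,-3,0,0],[0,0,-3,0,0],[0,0,-3,0,0]]'
```

```text
time: 17.75
tool_pos: [0.4786, 0.1376, 0.1013]
tcp_rot: [-1.32, 1.017, -1.016]
wrist_force: [-8.6, 0.5, 15.4]
width: 0.001
```

```bash
python3 -m jog '[[0,0,-0.5,0,0],[0,0,-1,0,0],[0,0,-1.5,0,0],[0,0,-2,0,0],[0,0,-2,0,0],[0,0,-2,0,0],[0,0,-2,0,0],[0,0,-2,0,0],[0,0,-2,0,0],[0,0,-2,0,0]]'
python3 - <<'E'
from h import *
c=bot.read_camera("wrist");cv2.imwrite("pics/w16.png",c["pixels"][:,:,::-1]);s=bot.read_state();print(s["tool_pos"],s["wrist_force"])
E
```

```text
time: 19.0
tool_pos: [0.4787, 0.1378, 0.1006]
tcp_rot: [-1.32, 1.017, -1.016]
wrist_force: [-11.1, 0.4, 25.2]
width: 0.003
[0.47872827 0.13783345 0.1006244 ] [-11.59325668   1.17999053  24.97491091]
```

View pics/w16.png

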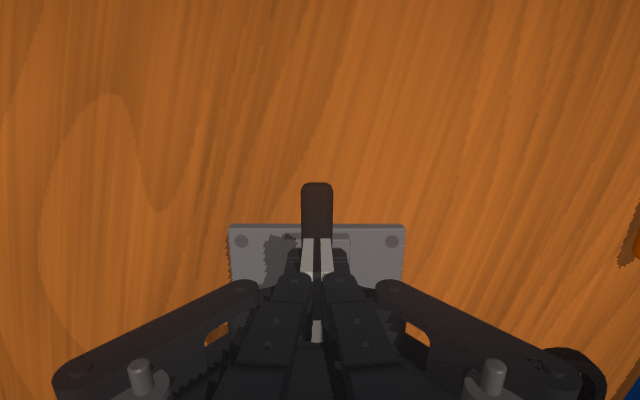

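The force rose steadily to 25 N with almost no travel, so it's against a hard stop. Now I lift off and check that it stays locked.

```bash
python3 -m jog '[[0,0,5,0,0],[0,0,25,0,0],[0,0,60,0,0],[0,0,100,0,0],[0,0,140,0,0],[5,-40,150,0,0],[12,-90,150,0,0],[22,-140,150,0,0],[34,-190,150,0,0],[45,-215,130,0,0]]'
python3 -m jog '[[0,-30,-20,0,0],[0,-30,-60,0,0],[0,-30,-80,0,0],[0,-30,-80,0,0],[0,-30,-80,0,0],[0,-30,-80,0,0],[0,-30,-80,0,0],[0,-30,-80,0,0],[0,-30,-80,0,0],[0,-30,-80,0,0]]'
python3 - <<'E'
from h import *
c=bot.read_camera("wrist");cv2.imwrite("pics/w17.png",c["pixels"][:,:,::-1]);s=bot.read_state();print(s["tool_pos"],s["wrist_force"])
d=bot.read_camera("scene");crop(d,290,100,420,230,6,"pics/s10.png")
d=bot.read_camera("top");cv2.imwrite("pics/t4.png",d["pixels"][:,:,::-1])
E
```

```text
time: 20.3
tool_pos: [0.5252, -0.0809, 0.2287]
tcp_rot: [-1.318, 1.014, -1.022]
wrist_force: [0.5, 0.4, 0.4]
width: -0.0
time: 21.55
tool_pos: [0.5234, -0.1078, 0.1473]
tcp_rot: [-1.321, 1.016, -1.016]
wrist_force: [-0.6, 0.5, -0.1]
width: -0.001
[ 0.52332982 -0.10780498  0.14722993] [-0.3937878  -0.34674729  0.87107322]
```

View pics/w17.png

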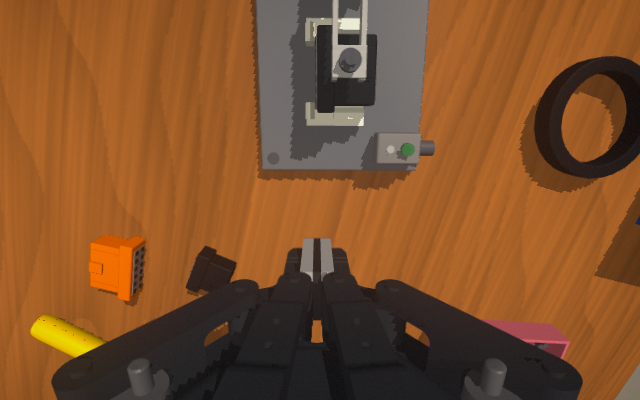

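View pics/s10.png

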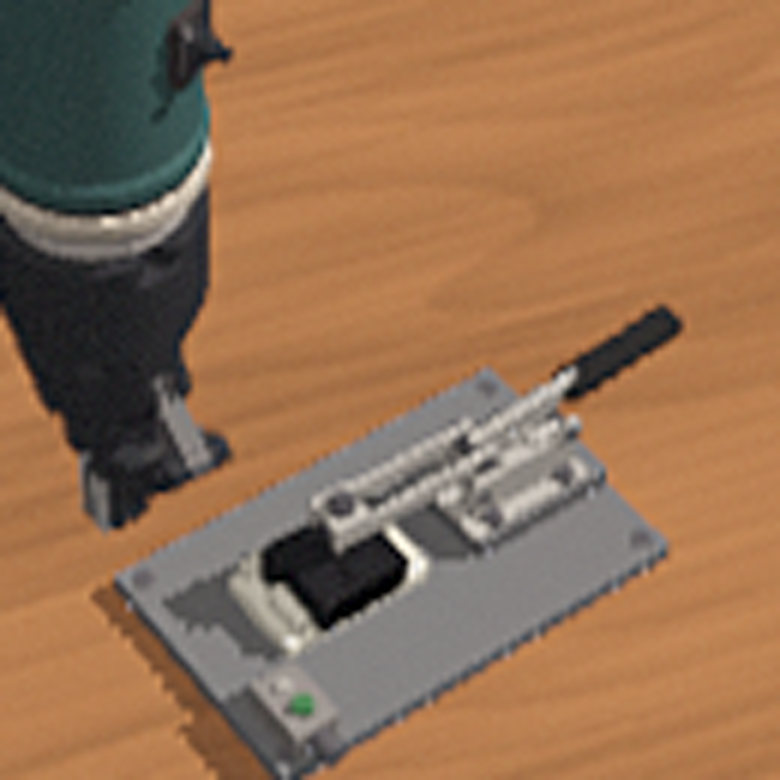

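View pics/t4.png

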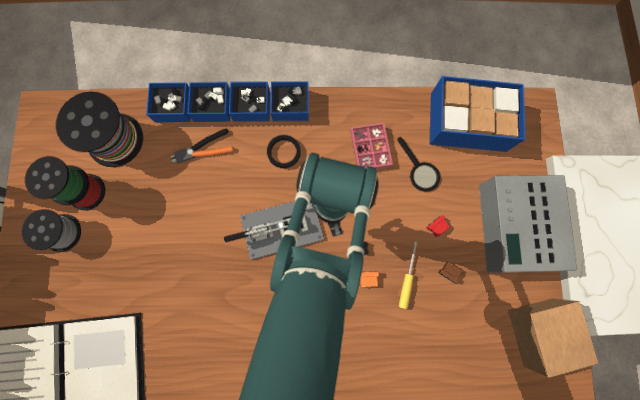

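The clamp stayed shut after I let go: bar across the housing, handle out to +y. I'll check the handle end and how the housing lies against the numbers given.

```bash
python3 - <<'E'
from h import *
t=bot.read_camera("top");s=bot.read_camera("scene");w=bot.read_camera("wrist")
crop(t,215,195,335,265,6,"pics/t5.png");crop(w,280,0,400,140,5,"pics/w18.png")
N=np.array([516.1,-6.9,22]);y=np.radians(14.7);ex=np.array([np.cos(y),np.sin(y),0]);ey=np.array([-ex[1],ex[0],0])
for p in((0,185,53),(0,185,61)):
    X=(N+p[0]*ex+p[1]*ey+[0,0,p[2]])/1000;print(p,"top crop",((proj(t,X)[0]-[214.6,194.6])*6).round(),"scene crop6",((proj(s,X)[0]-[289.6,99.6])*6).round())
for n,p in(("coll+top",(-20,28,24)),("coll-top",(-20,-28,24)),("mate+top",(20,23,22)),("mate-top",(20,-23,22)),("mate+ up4",(20,23,27)),("mate- up",(20,-23,27))):
    X=(N+p[0]*ex+p[1]*ey+[0,0,p[2]])/1000;print(n,"wrist crop",((proj(w,X)[0]-[279.6,-.4])*5).round())
E
```

```text
(0, 185, 53) top crop [ 59. 268.] scene crop6 [676. 313.]
(0, 185, 61) top crop [ 55. 267.] scene crop6 [679. 300.]
coll+top wrist crop [180. 112.]
coll-top wrist crop [179. 556.]
mate+top wrist crop [483. 161.]
mate-top wrist crop [468. 521.]
mate+ up4 wrist crop [490. 151.]
mate- up wrist crop [474. 520.]
```

View pics/t5.png

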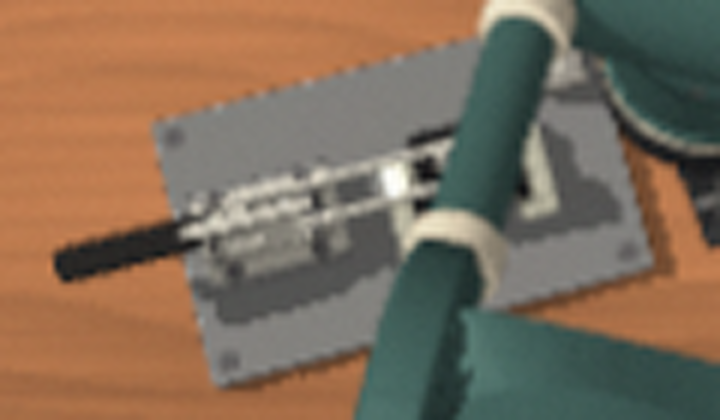

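View pics/w18.png

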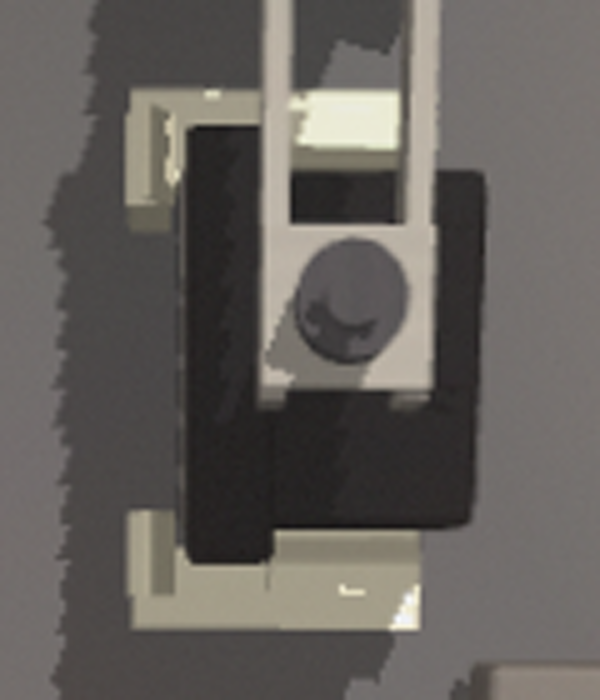

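Both ends of the housing appear at floor-height scale: collar edge 435 px against 444 px predicted flat, mating edge 352 against 360 flat and 369 if raised. The handle end lies at its shut point, so I'm handing in.

```bash
python3 - <<'E'
from workcell import bot
print(bot.finish_job(),bot.read_state()["time"])
E
```

```text
the job is handed in; nothing more can be done
the job is handed in; nothing more can be done
```

The largest black housing is in the nest over the pin, with its wire-entry end facing the robot just inside the two corner posts. The toggle clamp is swung over against its stop. I handed the job in after about 22 s, with the arm clear of everything.

**Clamp:** the handle took 25 N against a hard stop and stayed shut after I lifted off. Its end was within about 2 mm of the stated shut point in the top view. In the scene view it came out about 12 crop pixels (roughly 5 mm) low, at or past the shut point.

**Housing:** in the last wrist view the hood lies between the rails and the collar between the rails and the posts. The image sizes match a housing lying flat on the floor, not nose-up.

**Disagreement:** that view put the housing about 1 mm off the nest centre in x and y. That is within the play and the 2 mm calibration.

**Not checked directly:** I couldn't read the pin or the clamp joint, so "pin pressed" and "locked" are judged from the pictures and the force. I moved none of the other things on purpose. I did not re-measure them, and the arm hid the two smaller housings in the last top view.

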